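Clear the toppled bottle and hold the feeder's recessed reset

ROBOT

A 6-joint arm with a two-finger parallel gripper is mounted at the origin on the work surface. World frame = base frame: x ahead of the robot, y to its left, z up, the work surface at z = 0. Lengths are in m, angles in degrees, forces in N, time in s.
With the tool pointing down it reaches from about 0.4 to 0.825 m from the base axis. Payload 7 kg.
Tool frame: the origin (TCP) lies at the very end of the fingers, on their centre line; the grasp point (between the pads) lies 19 mm behind it; x points along the fingers, z is the direction in which the jaws open and shut, and the axes are right-handed (so a half turn about x gives the same grasp; the last joint's range is limited). The gripper opens to 88 mm and grips with 3 to 60 N. Pads are 19 mm wide; open, the fingers measure 130 mm over their backs; the gripper's body (78 mm by 193 mm) begins 47 mm behind the grasp point.
Start: joints at [-56.946, 20.546, 0.682, 0, -70.136, -16.507], TCP at [0.192, -0.647, 0.197] pointing down, gripper open.
Joint ranges: [-176.03, 176.03], [-82.01, 121.73], [-58.28, 71.71], [-173.87, 95.51], [-174.79, -0.11], [-173.66, 173.66]. Speed limits (degrees/s): [136.94, 136.94, 172.46, 180, 180, 180].

INTERFACE

Orientations are given as [roll, pitch, yaw] about the fixed x, y, z axes, in that order (R = Rz(yaw) Ry(pitch) Rx(roll)).
In Python, from plant import * gives the robot as it stands.
- The arm moves only by the tool arm_command, never from a script. Its argument "commands" is one flat list of numbers, 5 for each row, row after row: the shift along the tool's x, y, z in mm, then the turn about the tool's x in degrees, then the opening in per cent of the stroke, from 0 (shut) to 100 (fully open). A call has 1 to 5 rows; each row shifts and turns the pose as measured when the row begins, along the tool's axes as they then stand; what a row does not reach is not made up. A row lasts 1/8 s, in which the tool goes at most 62.5 mm and 10.7 degrees, less where a joint would pass 70% of its speed; a pose out of reach is approached as far as the arm can. A call is refused whole if a number of a shift passes 62.5 or a number of a turn 10.7, either way. A call with a gripper value outside its range is refused whole. The fingers move at their own pace and stop on an object; the grip force is fixed at half the most. Time passes only in rows, so rows that do not move let the fingers close. It gives the time, the measured TCP pose, the force and the opening at its end, in the units of the state.
- get_obs(): the state, without advancing time (a new reading comes with each control period).
- snapshot(name): name is "scene" or "top" or "wrist"; returns a dict with "frame" (400x640x3 uint8, blue, green, red), "fov_y" (degrees; the focal length in pixels is half the picture's height over the tangent of half this angle, whatever the lens; pixels are square), "cx", "cy" (the principal point, pixels), "world_to_cam" (4x4, takes a point from world to camera coordinates). Camera axes: x right, y up, looking along -z (the intrinsics and any distortion apply to the point x, -y, -z); pixel columns grow to the right and rows downward; lengths in m; the calibration is good to about 2 mm. A picture is of the moment at which its call begins. There is no depth.
- close_job(): hands the job in, once; it reports no verdict.
The state is a dict: "clock": time; "joint_pos": joint angles; "qvel": joint speeds; "tau": joint torques, N m; "tool_pos": TCP position; "orientation": TCP orientation; "force": force on the tool from outside, world axes, zero at the start; "moment": the same for the moment, N m; "opening": finger opening in m.
Only numpy, scipy, OpenCV 4.12 (cv2) and the standard library are available. Lean on these libraries where they do the work, as an engineer would, in place of code of your own. Each camera call takes 0.05 s, during which the arm holds its last target. There are 200 camera calls.

TASK

A sample bottle has toppled in the lane of the bottle feeder and stopped it: stand it back upright in the lane and let go of it, without disturbing the bottles that still stand. Then take the reset stylus from the tool stand, leaving the other tools in place, reach its tip down through the hole in the feeder's control panel and press the recessed reset button fully down. Finish while still gripping the stylus and holding the button down.

Things in the scene. Friction and masses are not known exactly. Their poses are not given: they have to be found in the camera images.
- feeder: Fixed bench-top bottle feeder, white with aluminium trim. Origin: underside, below the middle of the lane; y runs along the lane towards the control housing, z up. The housing, 130 mm (x) by 140 mm (y = 210 to 350 mm), has its top 85 mm above the origin. At the lane's other end (y = -213 mm) a cross plate rises 12 mm above the wear strips.
- lane_middle (a point): Middle of the lane at the level the bottles stand on, 50 mm above the feeder's underside: the tops of two fixed black wear strips, 6 mm wide, centred 12 mm either side of the lane's middle line; the black bed between is 3 mm lower. The lane is 50 mm wide (feeder x) and 420 mm long (feeder y), between two aluminium lips 4 mm thick, tops 8 mm above the strips.
- reset_hole (a point): Centre of the mouth of the round reset hole, 14 mm in diameter, in a square 36 mm steel plate on top of the control housing; 87 mm above the feeder's underside. The hole goes straight down. The black reset button's top face lies inside it 22 mm below the mouth; a gripper finger does not fit in.
- reset_button (a joint): Travel of the reset button in m: 0 = up, 0.005 = fully down (stop). It is pressed straight down; its spring takes 2 N to start and 5.6 N at full travel, and returns it when let go. Button face 12 mm in diameter.
- button_face (a point): Centre of the reset button's top face, 22 mm below the mouth of the reset hole when up; it sinks with the button.
- fallen_bottle: Toppled sample bottle: straight-sided, 40 mm in diameter, 66 mm tall, white, steel screw cap 37 mm in diameter on the top 16 mm; 55 to 115 g. Origin at mid-height on its axis, z from base to cap. It starts lying along the lane between the wear strips, its axis 18 mm above their tops, cap towards the control housing, in one of three places about 145 mm apart; the others hold standing bottles.
- bottle_b: A standing bottle of the same kind and size; origin at mid-height, z up. Leave it alone.
- bottle_c: The other standing bottle of the same kind and size; origin at mid-height, z up. Leave it alone.
- tool_stand: Fixed grey stand, 170 mm (x) by 60 mm (y) by 70 mm tall; origin under its centre. Three vertical holes, 9 mm in diameter, in a row along its x axis at -55, 0 and +55 mm, each with one tool standing in it.
- stylus: The reset stylus: the tool with the slim plain straight round handle, upright in one of the stand's holes. Origin: centre of its tip (lower end), z up the tool. Steel pin 6 mm in diameter from 0 to 60 mm, collar 20 mm in diameter from 60 to 64 mm resting on the stand's top, aluminium handle 14 mm in diameter from 64 to 145 mm. 50 g. Its tip starts 10 mm above the stand's underside.
- driver: Another tool in the stand, with a fat black handle, 32 mm in diameter, top 146 mm above its tip; origin at its tip. Leave it in the stand.
- spatula: Another tool in the stand, with a thin stem and a flat 22 mm wide steel paddle on top, 150 mm tall; origin at its tip. Leave it in the stand.
There are look-alikes about, which are no part of the job. Leave any pink or purple look-alike of the fallen_bottle alone.

How it is judged (in metres and radians):
On the way, in this order (a step that is already met when the one before it is completed fails the run):
1. the toppled bottle stands upright on the wear strips of the lane, let go and at rest (angle between fallen_bottle's own z axis and vertical below 0.09 rad and z of fallen_bottle in the frame of feeder between 0.079 and 0.087 m and x of fallen_bottle in the frame of feeder between -0.012 and 0.012 m and y of fallen_bottle in the frame of feeder between -0.2 and 0.2 m and linear speed of fallen_bottle below 0.02 m/s and contact force between each of the arm, the fingers and fallen_bottle below 0.1 N), for 0.3 s.
2. the stylus, gripped and lifted out of the stand, presses the reset button down through the hole (value of joint reset_button above 0.004 m and contact force between stylus and reset_button above 2 N and contact force between the fingers and stylus above 1 N), for 0.2 s.
At the end, for the whole second after the job is handed in: Through the last second the gripped stylus, its tip in the reset hole, holds the button at least 4 of 5 mm down with over 2 N; the fallen bottle stands untouched in the lane, within 5 degrees of upright; the other bottles stand within 30 mm, the other tools within 20 mm, of their starts (all of step 1 and all of step 2 and horizontal distance between stylus and reset_hole below 0.007 m and z of stylus in the frame of reset_hole below -0.022 m and angle between each of bottle_b, bottle_c's own z axis and vertical below 0.09 rad and distance of each of bottle_b, bottle_c from where it was at the start of the episode below 0.03 m and distance of each of driver, spatula from where it was at the start of the episode below 0.02 m); the arm keeps its last pose, push and grip.
It fails at once if a standing bottle is knocked over or shoved more than 30 mm (angle between any of bottle_b, bottle_c's own z axis and vertical above 0.4 rad or distance of any of bottle_b, bottle_c from where it was at the start of the episode above 0.03 m).
It fails at once if another tool is pulled from the stand (distance of any of driver, spatula from where it was at the start of the episode above 0.02 m).
It fails at once if the button is pressed by the gripper instead of the stylus (contact force between any of the fingers, the arm and reset_button above 0.5 N).
It fails at once if the reset is pressed while the bottle still lies or is still held (value of joint reset_button above 0.002 m and (angle between fallen_bottle's own z axis and vertical above 0.3 rad or contact force between the fingers and fallen_bottle above 0.1 N)).
It also fails if it takes over 64 s, if anything falls off the work surface, if the arm or the gripper's body presses on something with over 40 N, if the wrist force passes 120 N, or if a joint passes its speed limit or range.

## Working session

There is one attempt and no reset: what is moved stays moved. The work goes in short steps, Python scripts to look and compute and a tool call to move; the robot and the scene stay as the last step left them, time stands still between calls to the robot, and variables do not carry over. Pictures are saved under pics/ and viewed, about 8 in all and at most 12, crops included, and the job is handed in when it is done.

Besides the shell and the picture viewer there is one more tool, called after "Call:" as name(argument=value, ...), one argument or row to a line, values as JSON. arm_command: Moves the arm, as the interface text tells. Its arguments: {"type":"object","properties":{"commands":{"type":"array"}},"required":["commands"]}

```bash
ls; mkdir -p pics
cat > h.py <<'E'
from plant import *
import numpy as np, cv2
from scipy.spatial.transform import Rotation as R
def shot(n,f=None):
    s=snapshot(n)
    if f: cv2.imwrite('pics/'+f,s['frame'])
    return s
def foc(s): return 200/np.tan(np.radians(s['fov_y'])/2)
def ray(s,u,v):
    W=np.array(s['world_to_cam']);f=foc(s)
    d=np.array([(u-s['cx'])/f,-(v-s['cy'])/f,-1]);Rm=W[:3,:3]
    return -Rm.T@W[:3,3],Rm.T@d
def onz(s,u,v,z):
    o,d=ray(s,u,v);return o+d*(z-o[2])/d[2]
def proj(s,p):
    W=np.array(s['world_to_cam']);f=foc(s);c=W[:3,:3]@np.asarray(p)+W[:3,3]
    return s['cx']+f*c[0]/-c[2],s['cy']-f*c[1]/-c[2]
E
python3 - <<'E'
from h import *
a=shot('top','top1.png');b=shot('scene','scene1.png')
for s in(a,b):print({k:s[k] for k in s if k!='frame'})
print(get_obs())
E
```

```text
pics
{'fov_y': 44.49776350469564, 'cx': 316.6962035551913, 'cy': 199.54922338592237, 'world_to_cam': array([[-0.01905269, -0.99979036,  0.00749834, -0.0183524 ],
       [ 0.99719618, -0.01845936,  0.07251922, -0.55810651],
       [-0.0723656 ,  0.008859  ,  0.99733883, -1.39431916],
       [ 0.        ,  0.        ,  0.        ,  1.        ]])}
{'fov_y': 56.641070104128325, 'cx': 321.2653151027645, 'cy': 208.96981662173954, 'world_to_cam': array([[ 0.80359608,  0.59499228, -0.01474898, -0.42395271],
       [-0.31592991,  0.4474341 ,  0.83665466,  0.13291178],
       [ 0.50440226, -0.66767276,  0.54753215, -1.36388481],
       [ 0.        ,  0.        ,  0.        ,  1.        ]])}
{'clock': 0.1, 'joint_pos': array([-5.69482321e+01,  2.05861285e+01,  6.38446864e-01, -1.75583329e-02,
       -7.01343459e+01, -1.65072388e+01]), 'qvel': array([-0.01713168, -0.11868584,  0.19447714,  0.1003078 ,  0.06092636,
        0.12860156]), 'tau': array([-9.53773269e-04, -5.84161949e+01,  2.93753189e+01,  7.01559618e+00,
        1.01743321e-02, -4.92200115e-05]), 'tool_pos': array([ 0.19205181, -0.64660523,  0.19662615]), 'orientation': array([  5.13067518,  89.91632757, 111.66922581]), 'force': array([ 0.08471679,  0.48618265, -0.63817986]), 'moment': array([-0.01116334, -0.00904421, -0.02694546]), 'opening': 0.08729358188818953}
```

View pics/top1.png

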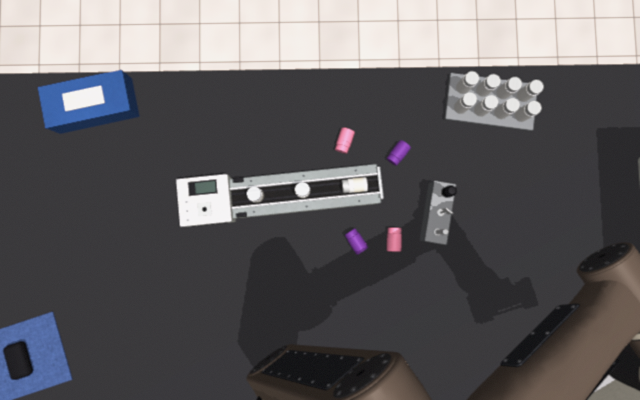

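View pics/scene1.png

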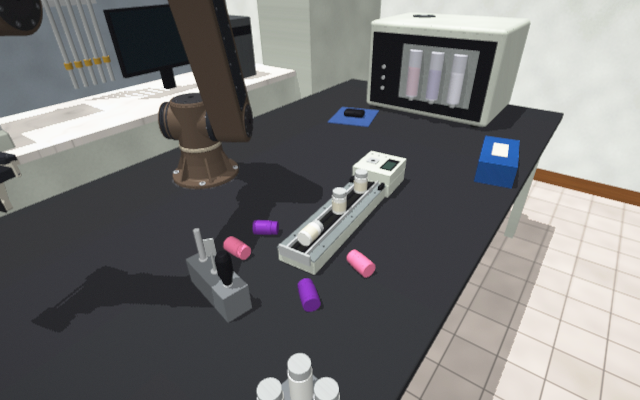

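The top view shows the feeder with its housing at (204,200) and reset hole at (204,209). The fallen bottle lies at (355,185) at the cross-plate end. The tool stand is at (440,212): driver (449,190), spatula in the middle, stylus nearest at about (440,231). In the scene view the stylus is at (198,245).

Run:
```python
from h import *
o=get_obs();M=R.from_euler('xyz',o['orientation'],degrees=True).as_matrix();print(M.round(3))
s=shot('top')
H=onz(s,204,209,.087);E=onz(s,381,185,.062)
print('hole',H)
for n,u,v,z in[('bottle',355,185,.085),('b1',254,194,.116),('b2',302,189,.116),('sty',440,231,.14),('drv',449,190,.14),('standL',430,212,.07)]:print(n,onz(s,u,v,z).round(3))
g=s['frame'];c=g[150:260,160:480];cv2.imwrite('pics/c1.png',cv2.resize(c,(800,275),interpolation=cv2.INTER_CUBIC))
c=g[165:255,330:470];b=shot('scene')['frame'][180:330,170:330]
cv2.imwrite('pics/c2.png',cv2.resize(b,None,fx=3.6,fy=3.6,interpolation=cv2.INTER_CUBIC))
```

```text
[[-0.001 -0.959 -0.285]
 [ 0.001 -0.285  0.959]
 [-1.     0.     0.001]]
hole [0.53252173 0.28192834 0.087     ]
bottle [ 0.591 -0.135  0.085]
b1 [0.569 0.141 0.116]
b2 [0.58  0.011 0.116]
sty [ 0.46  -0.352  0.14 ]
drv [ 0.568 -0.38   0.14 ]
standL [ 0.513 -0.344  0.07 ]
```

View pics/c1.png

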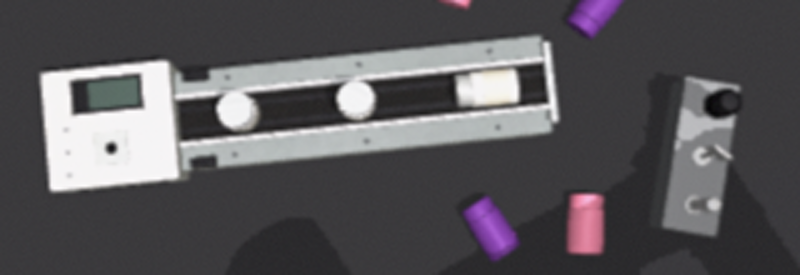

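The crop (2.5×, offset 160,150) shows the fallen bottle spanning x 457–520, centred at y 87, with its cap to the left. The lane's middle line runs from (180,119) to (548,88), and the hole is at (111,148).

Run:
```python
from h import *
s=shot('top')
P=lambda u,v,z:onz(s,160+u/2.5,150+v/2.5,z)
a=P(180,119,.058);b=P(548,88,.058);d=a-b;print('lane',a,b,np.linalg.norm(d),'ydir',d/np.linalg.norm(d))
y=d/np.linalg.norm(d);yaw=np.degrees(np.arctan2(-y[0],y[1]));print('feeder yaw',yaw)
H=P(111,148,.087);cap=P(457,88,.068);base=P(520,86,.068);print('hole',H,'cap',cap,'base',base,np.linalg.norm(cap-base))
g=base+y*.060;print('grasp',g)
o=get_obs();M=R.from_euler('xyz',o['orientation'],degrees=True).as_matrix();print('tool-frame delta',M.T@(g-o['tool_pos'])*1000)
zt=M[:,2];x=np.array([y[1],-y[0],0])
for t in(x,-x):print('turn about tool x',np.degrees(np.arctan2(np.dot(np.cross(zt,t),M[:,0]),np.dot(zt,t))))
sty=[P(695,205,.074),P(714,205,.155)];print('sty',sty)
```

```text
lane [0.56483833 0.20965622 0.058     ] [ 0.5922994  -0.20582364  0.058     ] 0.41638639042783626 ydir [-0.06595093  0.99782287  0.        ]
feeder yaw 3.781454359469911
hole [0.53195088 0.28083244 0.087     ] cap [ 0.59316924 -0.10233259  0.068     ] base [ 0.59413004 -0.17307266  0.068     ] 0.07074659281109637
grasp [ 0.59017298 -0.11320329  0.068     ]
tool-frame delta [ 129.27085082 -533.51477401  398.07567957]
turn about tool x 102.76355088093484
turn about tool x -77.23644911906517
sty [array([ 0.45725628, -0.36324024,  0.074     ]), array([ 0.4567613 , -0.36240414,  0.155     ])]
```

```bash
cat >> h.py <<'E'
def st():
    o=get_obs();return o,R.from_euler('xyz',o['orientation'],degrees=True).as_matrix()
def plan(target,turn,n,M=None,p=None):
    o,M0=st();p=o['tool_pos'] if p is None else p;M=M0
    d=(np.asarray(target)-p)*1000/n
    for i in range(n):
        print((M.T@d).round(1),round(turn/n,1)); M=M@R.from_euler('x',turn/n,degrees=True).as_matrix()
E
python3 - <<'E'
from h import *
plan([.590,-.113,.197],-77.2,12)
E
```

```text
[  0.  -44.4  33.2] -6.4
[  0.  -47.9  28. ] -6.4
[  0.  -50.7  22.5] -6.4
[  0.  -52.9  16.6] -6.4
[  0.  -54.5  10.6] -6.4
[  0.  -55.3   4.4] -6.4
[  0.  -55.5  -1.8] -6.4
[  0.  -54.9  -8. ] -6.4
[  0.  -53.7 -14.1] -6.4
[  0.  -51.7 -20. ] -6.4
[  0.  -49.2 -25.7] -6.4
[  0. -46. -31.] -6.4
```

Call:
arm_command(
  commands=[0, -44, 33, -6.4, 100, 0, -48, 28, -6.4, 100, 0, -51, 22, -6.4, 100, 0, -53, 17, -6.4, 100, 0, -54, 11, -6.4, 100],
)

```text
clock: 0.88
tool_pos: [0.3584, -0.4204, 0.1952]
orientation: [-8.5, 89.9, 130.6]
force: [0.9, -0.8, 0.2]
opening: 0.0877
```

Call:
arm_command(
  commands=[0, -55, 4, -6.4, 100, 0, -55, -2, -6.4, 100, 0, -55, -8, -6.4, 100, 0, -54, -14, -6.4, 100, 0, -52, -20, -6.4, 100],
)

```text
clock: 1.5
tool_pos: [0.5255, -0.1877, 0.1966]
orientation: [-117.1, 89.9, 55.1]
force: [1.0, -0.8, 1.1]
opening: 0.0879
```

Run:
```python
from h import *
o,M=st();print(o['tool_pos'],M.round(3),o['clock'],o['joint_pos'])
plan([.590,-.113,.16],0,1)
zt=M[:,2];t=-np.array([.9978,.066,0])
print(np.degrees(np.arctan2(np.dot(np.cross(zt,t),M[:,0]),np.dot(zt,t))))
```

```text
[ 0.52554001 -0.18767679  0.19663019] [[ 0.001 -0.135 -0.991]
 [ 0.001 -0.991  0.135]
 [-1.    -0.001 -0.001]] 1.5 [  0.39289712   9.58771744 -14.3333185   -0.08064824 -66.02690203
  -8.09644633]
[ 36.8 -82.6 -53.8] 0.0
-11.520595503704737
```

Call:
arm_command(
  commands=[0, -41, -27, -5.8, 100, 0, -44, -23, -5.8, 100, 0, 0, 0, 0, 100],
)

```text
clock: 1.88
tool_pos: [0.5854, -0.1011, 0.1966]
orientation: [-137.8, 89.9, 46.8]
force: [-0.8, 0.3, -0.3]
opening: 0.0877
```

Run:
```python
from h import *
s=shot('wrist','w1.png');o,M=st();print(o['tool_pos'],M[:,2].round(3),s['fov_y'],s['cx'],s['cy'])
W=s['world_to_cam'];print('cam',-W[:3,:3].T@W[:3,3])
for p in([.590,-.113,.068],[.5923,-.2058,.058],[.594,-.173,.068]):print(proj(s,p))
```

```text
[ 0.5845961  -0.10223932  0.19654842] [-0.997 -0.078 -0.001] 70.95592885012273 322.48672842712995 206.1502324245698
cam [ 0.5895982  -0.17540875  0.38386924]
(np.float64(318.33343159370617), np.float64(180.44856677154755))
(np.float64(322.9055237123343), np.float64(94.38250613642255))
(np.float64(318.8803637072778), np.float64(125.70068355605383))
```

View pics/w1.png

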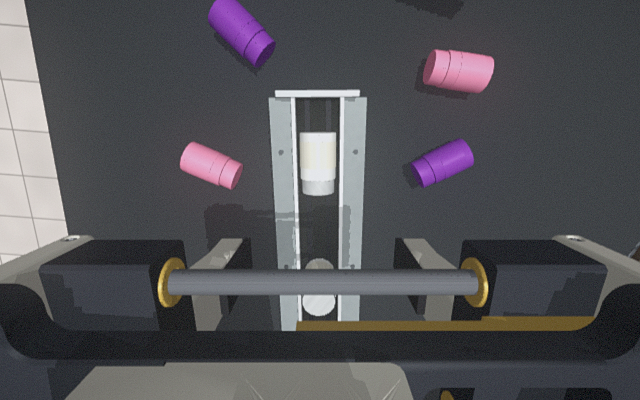

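Wrist view: the fallen bottle covers columns 300–336. Its base is at row ~132 and its cap end at row ~194. The cross plate is at rows 90–96, and the lane lips are at columns ~296 and ~341.

Run:
```python
from h import *
s=shot('wrist')
b=onz(s,318.5,132,.075);c=onz(s,318,194,.068);print(b,c,np.linalg.norm(b-c))
L=[onz(s,(296+341)/2,v,.058) for v in(150,)]+[onz(s,318,96,.062)]
print(L)
y=np.array([-.066,.998,0])
g=c-y*.007;print('grasp',g)
o,M=st()
plan([g[0],g[1],.062],0,1)
```

```text
[ 0.59281992 -0.16776237  0.075     ] [ 0.58831867 -0.09823888  0.068     ] 0.07001983271415138
[array([ 0.59156422, -0.14743192,  0.058     ]), array([ 0.59630571, -0.20457282,  0.062     ])]
grasp [ 0.58878067 -0.10522488  0.068     ]
[134.7   2.5  -4.5] 0.0
```

Call:
arm_command(
  commands=[45, 3, -2, 0, 70, 45, 3, -2, 0, 70, 34, 0, 0, 0, 70, 10, 0, 0, 0, 70, 0, 0, 0, 0, 70],
)

```text
clock: 2.6
tool_pos: [0.5879, -0.1138, 0.0623]
orientation: [-174.8, 89.7, 9.1]
force: [-0.3, 0.5, 0.6]
opening: 0.0614
```

Run:
```python
from h import *
s=shot('wrist','w2.png');o,M=st();print(o['tool_pos'],M[:,2].round(3))
```

```text
[ 0.58830323 -0.11374574  0.06285424] [-0.998 -0.069 -0.006]
```

View pics/w2.png

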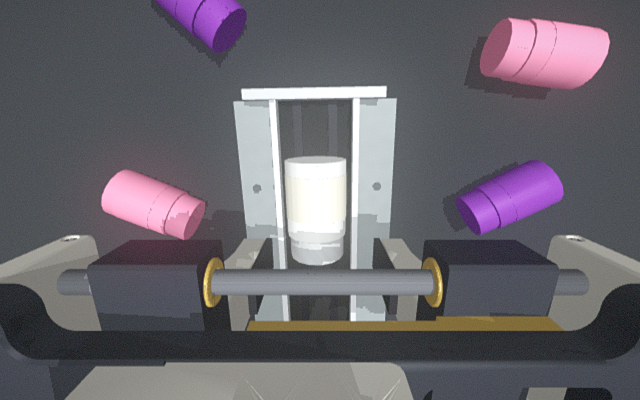

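The close view shows the base face at rows 157–178, the cap seam near row 235 and the cap end at row 262. The fingers straddle the cap end.

Run:
```python
from h import *
s=shot('wrist');W=s['world_to_cam'];print('cam',-W[:3,:3].T@W[:3,3])
for u,v,z in[(318,262,.0865),(318,237,.0875),(316,180,.088),(316,157,.05),(318,98,.062)]:print(v,onz(s,u,v,z).round(4))
```

```text
cam [ 0.59075243 -0.18801501  0.250238  ]
262 [ 0.5889 -0.1024  0.0865]
237 [ 0.59   -0.1202  0.0875]
180 [ 0.5935 -0.1562  0.088 ]
157 [ 0.5952 -0.1652  0.05  ]
98 [ 0.5959 -0.2033  0.062 ]
```

Call:
arm_command(
  commands=[1, -5, 0, 0, 60, 0, -1, 0, 0, 20, 0, 0, 0, 0, 20, 0, 0, 0, 0, 20, 0, 0, 0, 0, 20],
)

```text
clock: 3.32
tool_pos: [0.5906, -0.1066, 0.066]
orientation: [-177.3, 89.2, 6.7]
force: [0.4, -0.1, -0.1]
opening: 0.0195
```

Run:
```python
from h import *
s=shot('wrist','w3.png');o,M=st();print(o['tool_pos'],M[:,2].round(3),o['force'],o['opening'])
t=shot('scene')['frame'][170:290,260:420];a=cv2.resize(t,(640,480),interpolation=cv2.INTER_CUBIC)
cv2.imwrite('pics/w3.png',cv2.resize(np.vstack([cv2.resize(s['frame'],(640,400)),a]),(436,600)))
```

```text
[ 0.59053949 -0.1066258   0.06590938] [-0.997 -0.07  -0.013] [0.26140128 0.20177592 0.86163202] 0.01878477957264474
```

View pics/w3.png

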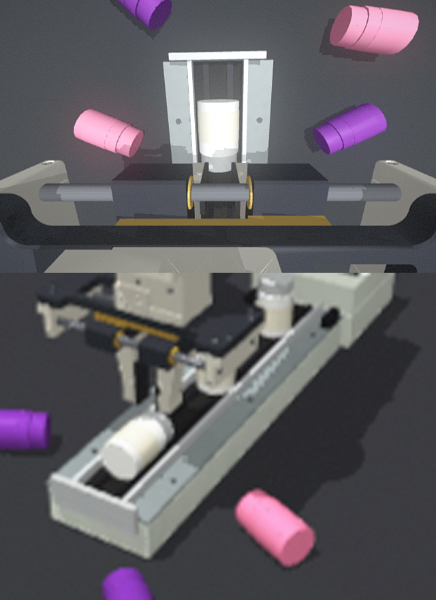

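The wrist view (upper half, scale 0.68) shows the fingers closed just beyond the cap end at y≈165–170. The scene crop agrees: the bottle is still lying, free, in front of the fingers. I'll reopen and measure again.

Call:
arm_command(
  commands=[0, 0, 0, 0, 70, 0, 0, 0, 0, 70, 0, 0, 0, 0, 70, 0, 0, 0, 0, 70],
)

```text
clock: 3.92
tool_pos: [0.5904, -0.1068, 0.0656]
orientation: [-177.3, 89.3, 6.7]
force: [-0.0, 0.1, -0.4]
opening: 0.0527
```

Run:
```python
from h import *
s=shot('wrist');o,M=st();print(o['tool_pos'],o['opening'],M.round(3))
p=o['tool_pos'].copy();print('tcp px',proj(s,p),'lane z.068 at tcp',proj(s,[p[0],p[1],.068]))
c=s['frame'][80:300,220:420]
for y in(-.17,-.16,-.15,-.14,-.13,-.12,-.11,-.10,-.09):print(y,[round(v) for v in proj(s,[.59,y,.0865])],end=' ')
cv2.imwrite('pics/w4.png',cv2.resize(c,None,fx=2.7,fy=2.7,interpolation=cv2.INTER_CUBIC))
```

```text
[ 0.59034982 -0.10680686  0.06559211] 0.05635343047516297 [[ 0.012  0.069 -0.998]
 [ 0.001 -0.998 -0.069]
 [-1.    -0.001 -0.013]]
tcp px (np.float64(320.5549062389727), np.float64(232.13105438755616)) lane z.068 at tcp (np.float64(320.48687540245857), np.float64(233.39101310466899))
-0.17 [328, 144] -0.16 [327, 161] -0.15 [325, 178] -0.14 [324, 194] -0.13 [323, 210] -0.12 [322, 225] -0.11 [321, 240] -0.1 [320, 254] -0.09 [319, 268]
```

View pics/w4.png

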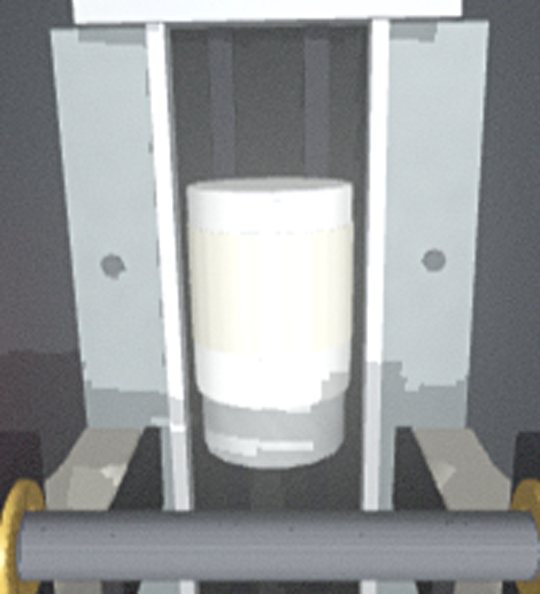

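The picture puts the bottle where I thought (cap end y≈-0.101), yet the fingers closed freely. The fingertips appear at crop row ~430, higher or further +y than the reported TCP. I'll check the TCP against the scene camera.

Run:
```python
from h import *
s=shot('scene');o,M=st();p=o['tool_pos'];f=s['frame'].copy()
h=o['opening']/2;k=5;c=cv2.resize(f[170:280,280:420],None,fx=k,fy=k,interpolation=cv2.INTER_CUBIC)
def dot(q,col):
    u,v=proj(s,q);print(q.round(4),round(u,1),round(v,1));cv2.circle(c,(int((u-280)*k),int((v-170)*k)),4,col,-1)
dot(p,(0,0,255))
for a in(-1,1):
  for b in(-9.5e-3,9.5e-3):dot(p+M[:,2]*h*a+M[:,1]*b,(0,255,0))
y=np.array([-.066,.998,0])
dot(np.array([.589,-.101,.0865]),(255,0,0));dot(np.array([.593,-.167,.088]),(255,0,0));dot(np.array([.5923,-.2058,.058]),(255,0,255))
cv2.imwrite('pics/s2.png',c)
```

```text
[ 0.5904 -0.1068  0.0656] 315.8 227.0
[ 0.6191 -0.0953  0.066 ] 327.5 228.5
[ 0.6204 -0.1142  0.066 ] 323.5 232.3
[ 0.5603 -0.0994  0.0653] 308.5 221.8
[ 0.5616 -0.1183  0.0652] 304.4 225.4
[ 0.589  -0.101   0.0865] 316.6 219.1
[ 0.593 -0.167  0.088] 301.5 231.7
[ 0.5923 -0.2058  0.058 ] 291.7 249.5
```

View pics/s2.png

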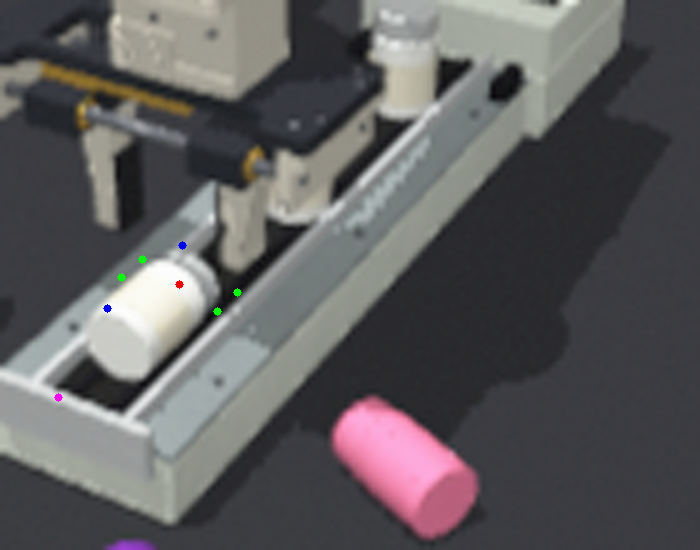

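Run:
```python
from h import *
s=shot('scene');w=shot('wrist');o,M=st();print(o['tool_pos'],o['opening'])
def tri(a,b):
    (o1,d1),(o2,d2)=a,b;d1=d1/np.linalg.norm(d1);d2=d2/np.linalg.norm(d2)
    t=np.linalg.lstsq(np.c_[d1,-d2],o2-o1,rcond=None)[0];p,q=o1+d1*t[0],o2+d2*t[1];return ((p+q)/2).round(4),np.linalg.norm(p-q).round(4)
S=lambda u,v:ray(s,280+u/5,170+v/5);Wr=lambda u,v:ray(w,220+u/2.7,80+v/2.7)
print('+x tip',tri(S(222,258),Wr(165,430)));print('-x tip',tri(S(120,228),Wr(395,430)))
print('+x outer tip',tri(S(243,268),Wr(85,430)))
print('cap end top',tri(S(190,248),Wr(270,467)))
print('base top',tri(S(117,315),Wr(270,190)))
print('plate',tri(S(0,370),Wr(462,14)),tri(S(150,430),Wr(75,22)))
t=shot('top');print([proj(t,o['tool_pos'])])
```

```text
[ 0.59036551 -0.10679028  0.06564199] 0.060392214551691484
+x tip (array([ 0.6162, -0.1083,  0.0922]), np.float64(0.0055))
-x tip (array([ 0.5622, -0.1171,  0.0961]), np.float64(0.0019))
+x outer tip (array([ 0.6327, -0.11  ,  0.0951]), np.float64(0.0014))
cap end top (array([ 0.5904, -0.0982,  0.0834]), np.float64(0.0018))
base top (array([ 0.5953, -0.165 ,  0.0837]), np.float64(0.0026))
plate (array([ 0.5534, -0.2069,  0.0579]), np.float64(0.0031)) (array([ 0.6437, -0.1998,  0.0588]), np.float64(0.0003))
[(np.float64(344.3586106750599), np.float64(186.25036702224025))]
```

Triangulated from two views, the real fingertips are ~28 mm above the reported TCP; x and y agree. So the fingers closed above the cap. I'll go lower in steps and watch the force.

Call:
arm_command(
  commands=[10, 2, 1, 0, 70, 10, 0, 0, 0, 70, 5, 0, 0, 0, 70, 2, 0, 0, 0, 70, 0, 0, 0, 0, 70],
)

```text
clock: 4.8
tool_pos: [0.5892, -0.109, 0.0359]
orientation: [-176.9, 89.4, 7.1]
force: [-0.0, 0.2, -0.6]
opening: 0.0614
```

Call:
arm_command(
  commands=[0, 0, 0, 0, 20, 0, 0, 0, 0, 20, 0, 0, 0, 0, 20, 0, 0, 0, 0, 20, 0, 0, 0, 0, 20],
)

```text
clock: 5.42
tool_pos: [0.5913, -0.1088, 0.0373]
orientation: [-178.2, 89.1, 5.8]
force: [0.9, 0.8, 0.3]
opening: 0.036
```

The opening of 36 mm matches the cap (37 mm), so it is gripped. Now I'll lift it and see whether it swings down in the pads.

Call:
arm_command(
  commands=[-10, 0, 0, 0, 20, -15, 0, 0, 0, 20, -15, 0, 0, 0, 20, -12, 0, 0, 0, 20, 0, 0, 0, 0, 20],
)

```text
clock: 6.05
tool_pos: [0.5899, -0.1089, 0.0937]
orientation: [-177.3, 89.1, 6.7]
force: [0.3, -0.7, -1.3]
opening: 0.0359
```

```bash
cat >> h.py <<'E'
def blob():
    s=shot('wrist');f=s['frame'].astype(int);o,M=st()
    # bright near-white/cream, restricted to lane columns
    m=((f.min(2)>165)).astype(np.uint8);m[:, :270]=0;m[:,370:]=0;m[266:]=0;m[:105]=0
    n,l,a,c=cv2.connectedComponentsWithStats(m);
    print(o['tool_pos'].round(4),o['force'].round(2),round(o['opening'],4))
    for i in range(1,n):
        if a[i,4]>60:print(a[i],c[i].round(1))
    return s
E
python3 - <<'E'
from h import *
s=blob();t=shot('scene');f=t['frame']
cv2.imwrite('pics/g1.png',np.hstack([cv2.resize(s['frame'][60:300,200:440],(396,396)),cv2.resize(f[150:270,270:390],(396,396),interpolation=cv2.INTER_CUBIC)]))
E
```

```text
[ 0.5895 -0.1089  0.0931] [-0.62 -0.79 -1.01] 0.0359
[  270   105   100   161 11034] [320.9 191.6]
```

View pics/g1.png

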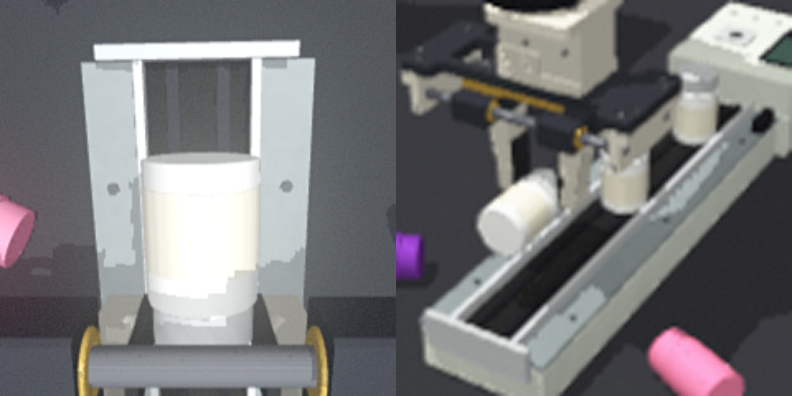

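The bottle is held rigidly horizontal: base at wrist row ~154, and horizontal in the scene crop. So I'll lower it a little and loosen the grip slowly to let it swing down.

Call:
arm_command(
  commands=[9, 0, 0, 0, 38, 0, 0, 0, 0, 39, 0, 0, 0, 0, 39.5, 0, 0, 0, 0, 40, 0, 0, 0, 0, 40],
)

```text
clock: 6.78
tool_pos: [0.5878, -0.109, 0.0805]
orientation: [-174.6, 89.5, 9.3]
force: [0.2, 0.3, -1.3]
opening: 0.0361
```

```bash
cat >> h.py <<'E'
def prof():
    s=shot('wrist');g=s['frame'].min(2).astype(int)[:, 314:324].mean(1);o,M=st()
    b=[i for i in range(105,270) if g[i]>150]
    print(o['tool_pos'].round(4),o['force'].round(2),round(o['opening'],4),'bright rows',b[:1],b[-1:],len(b)); return s
E
python3 -c "
from h import *
prof()"
```

```text
[ 0.5877 -0.109   0.0805] [ 0.33 -1.41 -0.55] 0.0358 bright rows [153] [268] 116
```

Call:
arm_command(
  commands=[-3, 0, 0, 0, 40.5, 0, 0, 0, 0, 40.5, 0, 0, 0, 0, 40.8, 0, 0, 0, 0, 40.8],
)

```text
clock: 7.32
tool_pos: [0.588, -0.1089, 0.0841]
orientation: [-174.9, 89.4, 9.0]
force: [-0.2, 0.5, -1.6]
opening: 0.0358
```

```bash
python3 -c "
from h import *
prof()"
```

```text
[ 0.588  -0.109   0.0841] [ 0.07 -0.98 -0.13] 0.0364 bright rows [153] [268] 116
```

Call:
arm_command(
  commands=[0, 0, 0, 0, 41, 0, 0, 0, 0, 41, 0, 0, 0, 0, 41.2],
)

```text
clock: 7.75
tool_pos: [0.5879, -0.109, 0.084]
orientation: [-174.8, 89.4, 9.2]
force: [-0.7, -0.6, -1.4]
opening: 0.0366
```

```bash
python3 -c "
from h import *
prof()"
```

```text
[ 0.5879 -0.109   0.084 ] [-0.15 -0.71 -1.13] 0.0364 bright rows [153] [268] 116
```

Call:
arm_command(
  commands=[0, 0, 0, 0, 41.5, 0, 0, 0, 0, 41.8],
)

```text
clock: 8.05
tool_pos: [0.5879, -0.1089, 0.084]
orientation: [-174.7, 89.5, 9.2]
force: [-0.4, -0.5, -1.6]
opening: 0.0368
```

```bash
python3 -c "
from h import *
prof()"
```

```text
[ 0.5879 -0.109   0.084 ] [ 0.08  0.64 -0.91] 0.0366 bright rows [153] [268] 116
```

Call:
arm_command(
  commands=[0, 0, 0, 0, 42, 0, 0, 0, 0, 42],
)

```text
clock: 8.35
tool_pos: [0.588, -0.109, 0.0841]
orientation: [-175.4, 89.4, 8.5]
force: [0.0, -0.8, -1.0]
opening: 0.0369
```

```bash
python3 -c "
from h import *
prof()"
```

```text
[ 0.588  -0.109   0.0841] [-0.31 -0.31 -1.17] 0.0369 bright rows [159] [268] 110
```

Now it begins to swing (base row 153 → 159). I'll hold here.

Call:
arm_command(
  commands=[0, 0, 0, 0, 42, 0, 0, 0, 0, 42],
)

```text
clock: 8.65
tool_pos: [0.588, -0.109, 0.0841]
orientation: [-175.7, 89.4, 8.3]
force: [-0.1, 0.4, -0.2]
opening: 0.0369
```

```bash
python3 -c "
from h import *
prof()"
```

```text
[ 0.5881 -0.109   0.0841] [ 0.11  0.19 -0.94] 0.037 bright rows [187] [268] 82
```

Call:
arm_command(
  commands=[0, 0, 0, 0, 42, 0, 0, 0, 0, 42, 0, 0, 0, 0, 41.7],
)

```text
clock: 9.07
tool_pos: [0.5881, -0.109, 0.0841]
orientation: [-175.5, 89.4, 8.4]
force: [-0.1, -0.7, -0.6]
opening: 0.0367
```

Run:
```python
from h import *
s=prof();t=shot('scene');f=t['frame']
o,M=st();c=o['tool_pos']+[0,0,.031]
for a in range(30,91,10):
    a=np.radians(a);d=np.array([.066,-.998,0])*np.cos(a)+np.array([0,0,-1])*np.sin(a);n=np.array([.066,-.998,0])*np.sin(a)+np.array([0,0,1])*np.cos(a)
    print(round(np.degrees(a)),[tuple(np.round(proj(s,c+.058*d+k*.02*n))) for k in(1,-1)])
cv2.imwrite('pics/g2.png',np.hstack([cv2.resize(s['frame'][60:300,200:440],(396,396)),cv2.resize(f[150:270,270:390],(396,396),interpolation=cv2.INTER_CUBIC)]))
```

```text
[ 0.588  -0.109   0.0841] [ 0.64 -0.35 -0.67] 0.0362 bright rows [186] [268] 83
30 [(np.float64(320.0), np.float64(149.0)), (np.float64(321.0), np.float64(173.0))]
40 [(np.float64(320.0), np.float64(152.0)), (np.float64(321.0), np.float64(183.0))]
50 [(np.float64(321.0), np.float64(158.0)), (np.float64(321.0), np.float64(193.0))]
60 [(np.float64(321.0), np.float64(165.0)), (np.float64(321.0), np.float64(205.0))]
70 [(np.float64(321.0), np.float64(175.0)), (np.float64(321.0), np.float64(217.0))]
80 [(np.float64(321.0), np.float64(185.0)), (np.float64(321.0), np.float64(230.0))]
90 [(np.float64(321.0), np.float64(196.0)), (np.float64(321.0), np.float64(243.0))]
```

View pics/g2.png

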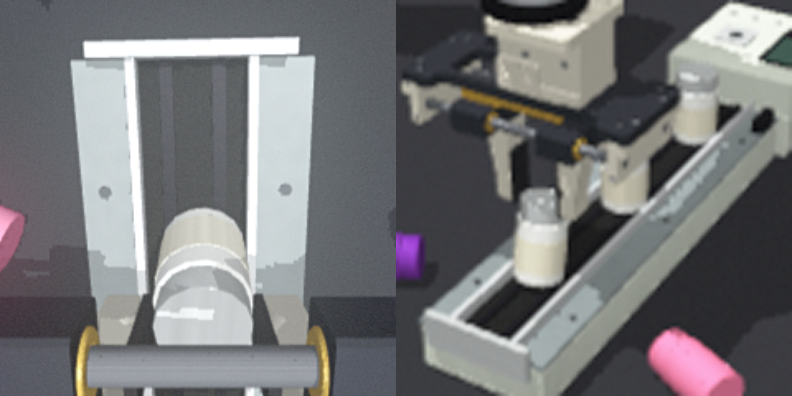

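It hangs nearly upright (about 80–85°), with the base a few mm above the strips. I'll lower it until it touches, watching the force.

Call:
arm_command(
  commands=[3, 0, 0, 0, 41.8, 2, 0, 0, 0, 41.8, 2, 0, 0, 0, 41.8, 0, 0, 0, 0, 41.8],
)

```text
clock: 9.68
tool_pos: [0.5921, -0.1099, 0.0808]
orientation: [174.7, 89.0, -1.2]
force: [-1.5, 0.1, 0.9]
opening: 0.0368
```

Call:
arm_command(
  commands=[2, 0, 0, 0, 41.9, 0, 0, 0, 0, 41.9, 0, 0, 0, 0, 42],
)

```text
clock: 10.05
tool_pos: [0.5924, -0.1103, 0.0799]
orientation: [172.4, 88.9, -3.4]
force: [-0.9, -0.0, 2.2]
opening: 0.0367
```

```bash
python3 -c "
from h import *
prof()
import time
for i in range(4):print(get_obs()['force'].round(2))"
```

```text
[ 0.5924 -0.1103  0.0799] [-1.7  -0.63  2.7 ] 0.0369 bright rows [190] [268] 79
[-1.7  -0.63  2.7 ]
[-1.7  -0.63  2.7 ]
[-1.7  -0.63  2.7 ]
[-1.7  -0.63  2.7 ]
```

The bottle is on the strips (fz positive), but the tool has drifted ~4 mm in +x with an x force. I'll centre it, then release.

Call:
arm_command(
  commands=[-1, 0, 3, 0, 41.9, 0, 0, 2, 0, 41.9, 0, 0, 0, 0, 42],
)

```text
clock: 10.48
tool_pos: [0.5881, -0.1103, 0.0805]
orientation: [174.0, 88.8, -1.9]
force: [1.1, 0.3, -0.2]
opening: 0.0367
```

```bash
python3 -c "
from h import *
prof()"
```

```text
[ 0.588  -0.1103  0.0805] [0.75 0.54 0.89] 0.0369 bright rows [190] [268] 79
```

Centred, with light contact. Open slowly.

Call:
arm_command(
  commands=[0, 0, 0, 0, 42.5, 0, 0, 0, 0, 43, 0, 0, 0, 0, 44, 0, 0, 0, 0, 46, 0, 0, 0, 0, 50],
)

```text
clock: 11.15
tool_pos: [0.5869, -0.1103, 0.0797]
orientation: [174.0, 89.0, -1.9]
force: [-0.7, -0.0, 0.6]
opening: 0.043
```

Call:
arm_command(
  commands=[0, 0, 0, 0, 60, 0, 0, 0, 0, 65, -20, 0, 0, 0, 65, -50, 0, 0, 0, 65, -60, 0, 0, 0, 65],
)

```text
clock: 11.78
tool_pos: [0.5811, -0.1103, 0.2072]
orientation: [165.5, 89.6, -10.4]
force: [1.6, -0.9, 0.2]
opening: 0.0571
```

Run:
```python
from h import *
o,M=st();print(o['tool_pos'],o['orientation'])
s=shot('wrist');t=shot('scene');f=t['frame']
cv2.imwrite('pics/g3.png',np.hstack([cv2.resize(s['frame'],(480,300)),cv2.resize(f[150:260,260:370],(300,300),interpolation=cv2.INTER_CUBIC)]))
```

```text
[ 0.58105968 -0.11032293  0.20715155] [165.50219261  89.64215325 -10.44069595]
```

View pics/g3.png

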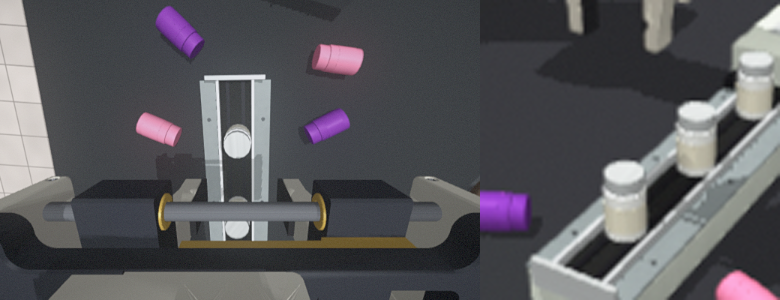

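The bottle stands upright and free in the lane at wrist (237,140), and the neighbours are undisturbed in the scene crop. Next I'll locate the stylus from two views.

Run:
```python
from h import *
s=shot('scene');t=shot('top');o,M=st()
def tri(a,b):
    (o1,d1),(o2,d2)=a,b;d1=d1/np.linalg.norm(d1);d2=d2/np.linalg.norm(d2)
    q=np.linalg.lstsq(np.c_[d1,-d2],o2-o1,rcond=None)[0];p,q=o1+d1*q[0],o2+d2*q[1];return ((p+q)/2).round(4),np.linalg.norm(p-q).round(4)
for n,f,(x0,y0,x1,y1) in(('top',t,(425,222,460,242)),('scene',s,(188,222,208,264))):
    g=f['frame'][y0:y1,x0:x1].min(2);print(n)
    for r in range(0,y1-y0,1 if n=='top' else 3):print(y0+r,' '.join('%3d'%v for v in g[r]))
d=np.array([.111,-.017,0]);d/=np.linalg.norm(d);j=np.array([-d[1],d[0],0])
for q in(j,-j):print('turn',np.degrees(np.arctan2(np.dot(np.cross(M[:,2],q),M[:,0]),np.dot(M[:,2],q))))
print(o['joint_pos'])
for z in(.074,.155):print(proj(s,[.457,-.363,z]),proj(t,[.457,-.363,z]))
```

```text
top
222  52  58 102 161 184 190 192 191 191 189 191 190 191 190 190 190 189 189 189 189 188 189 190 186 158 103  64  56  55  58  58  58  58  57  58
223  53  61  92 131 151 174 188 192 192 191 191 190 191 189 190 190 188 190 189 189 190 189 190 184 146  92  61  57  58  57  58  59  58  57  58
224  52  61  92 120 131 148 174 189 192 191 191 191 190 192 191 190 190 190 190 190 190 190 191 182 136  81  60  56  58  57  57  58  57  57  58
225  53  65  99 122 128 132 147 172 183 189 192 192 191 191 192 190 191 190 189 190 191 191 192 181 130  75  57  58  58  59  58  59  59  58  58
226  52  67 103 124 129 128 131 141 151 173 188 191 191 191 191 191 191 190 191 189 190 191 191 178 121  69  56  58  57  57  57  58  58  58  57
227  55  79 125 139 133 129 128 126 130 147 173 189 196 197 193 192 192 191 190 190 190 191 188 166 110  65  55  58  58  57  58  59  58  58  58
228  59 101 162 174 149 130 128 127 126 129 155 184 202 203 192 183 180 180 179 186 196 197 187 159 103  63  56  58  58  58  58  59  58  56  58
229  62 113 172 185 161 143 132 127 126 135 163 173 177 174 156 141 133 135 159 194 222 
[... 2653 characters left out ...]
  59  59  59  58  73 124 166 160 153 143 131 121 136 144 144
255  60  59  59  67  96 123 137 152 152 153 153 157 165 158 149 141 126 123 153 143
258 138 152 152 152 152 152 152 153 153 153 177 225 183 162 155 146 140 149 169 147
261 147 152 151 153 151 152 152 152 152 152 152 160 189 207 214 192 161 140 141 151
turn 102.76183969264987
turn -77.23816030735013
[  8.25483659  12.03549516  -9.77695692   0.12456416 -67.50811619
  -4.24681137]
(np.float64(201.7968798605637), np.float64(257.83114399417974)) (np.float64(437.91705957034293), np.float64(232.09417830956352))
(np.float64(194.67429274667484), np.float64(229.32054206848122)) (np.float64(445.82422987621874), np.float64(231.90401228425372))
```

Run:
```python
from h import *
plan([.4585,-.362,.200],-77.2,8)
```

```text
[ 0.8 30.3 17.7] -9.7
[ 0.8 26.9 22.6] -9.7
[ 0.8 22.7 26.7] -9.7
[ 0.8 17.9 30.2] -9.7
[ 0.8 12.6 32.8] -9.7
[ 0.8  7.  34.4] -9.7
[ 0.8  1.1 35.1] -9.7
[ 0.8 -4.8 34.8] -9.7
```

Call:
arm_command(
  commands=[1, 30, 18, -9.7, 65, 1, 27, 23, -9.7, 65, 1, 23, 27, -9.7, 65, 1, 18, 30, -9.7, 65, 1, 13, 33, -9.7, 65],
)

```text
clock: 12.6
tool_pos: [0.5014, -0.2704, 0.1951]
orientation: [172.6, 89.8, 46.8]
force: [-0.1, -1.1, -0.3]
opening: 0.057
```

Call:
arm_command(
  commands=[1, 7, 34, -9.7, 65, 1, 1, 35, -9.7, 65, 1, -5, 35, -9.7, 65, 0, 0, 0, 0, 65],
)

```text
clock: 13.1
tool_pos: [0.4527, -0.3696, 0.1851]
orientation: [-123.8, 89.4, 140.5]
force: [-0.3, -0.6, -0.1]
opening: 0.0576
```

Run:
```python
from h import *
o,M=st();print(o['tool_pos'],M.round(3),o['joint_pos'].round(1))
plan([.4585,-.362,.200],0,1)
d=np.array([.111,-.017,0]);d/=np.linalg.norm(d);j=np.array([-d[1],d[0],0]);q=j if j@M[:,2]>0 else -j
print('turn',np.degrees(np.arctan2(np.dot(np.cross(M[:,2],q),M[:,0]),np.dot(M[:,2],q))))
s=shot('wrist','w5.png')
for z in(.074,.155):print(proj(s,[.4585,-.362,z]))
```

```text
[ 0.45272551 -0.36955383  0.18514373] [[-0.008  0.995 -0.1  ]
 [ 0.006 -0.099 -0.995]
 [-1.    -0.008 -0.005]] [-20.2  12.9 -11.6  -0.2 -66.  104.6]
[-14.9   4.9  -8.2] 0.0
turn 2.997551457052384
(np.float64(316.86804083683114), np.float64(189.55211798148557))
(np.float64(314.3422820411026), np.float64(212.51649621021608))
```

Call:
arm_command(
  commands=[0, 5, -8, 3, 65, 0, 0, 0, 0, 65],
)

```text
clock: 13.4
tool_pos: [0.4586, -0.36, 0.1835]
orientation: [-119.4, 89.3, 141.5]
force: [0.4, 0.6, 0.0]
opening: 0.0574
```

Run:
```python
from h import *
o,M=st();print(o['tool_pos'],M[:,2].round(3),o['opening'])
s=shot('wrist');cv2.imwrite('pics/w6.png',s['frame'])
for z in(.074,.155):print(proj(s,[.4585,-.362,z]))
g=s['frame'].min(2)
for r in range(176,250,4):print(r,' '.join('%3d'%v for v in g[r,296:346:2]))
```

```text
[ 0.45864349 -0.35998561  0.18345207] [-0.158 -0.987 -0.006] 0.05738305569658639
(np.float64(326.1385439272082), np.float64(193.84681426245638))
(np.float64(326.6923209706717), np.float64(218.5947737185268))
176  92 147 186 181 182 182 183 181 178 181 180 181 184 184 185 183 181 184 184 179 183 183 180 181 181
180  89 146 184 180 183 181 183 181 184 180 178 185 182 179 182 181 184 184 180 185 181 179 181 181 178
184  87 145 183 186 181 182 183 181 180 180 181 177 178 181 179 182 180 183 182 180 179 179 182 181 181
188  93 152 183 181 180 179 180 179 181 180 178 173 213 253 251 249 252 229 175 181 181 180 180 179 178
192  88 169 183 179 179 182 180 185 179 177 178 249 199 160 170 170 162 203 248 174 178 182 180 180 181
196  90 166 178 179 175 180 199 199 178 176 176 249 157 169 168 170 166 156 255 242 231 231 180 175 176
200 104 207 223 223 223 223 223 224 224 225 225 197 164 168 172 168 171 160 238 226 229 228 229 229 230
204 110 204 222 223 222 221 220 221 221 222 223 187 166 168 169 166 167 162 193 226 228 228 228 226 226
208 106 206 223 220 221 221 222 222 222 222 223 173 169 168 
[... 383 characters left out ...]
 114 114 111 108 111 141 237 234 236 233 236 238 199  98 109 109 112 109 106
228 113 112 111 111 109 112 113 113 117 109 114 111 107 115 141 140 123 104 107 110 109 109 109 107 107
232 107 109 112 114 113 111 110 113 112 109 114 111 115 108 112 106 107 108 108 111 107 111 111 109 109
236 116 111 113 112 112 112 111 113 113 107 112 109 108 113 109 105 106 113 106 107 106 109 111 108 110
240 111 108 113 112 109 109 109 112 108 108 109 109 109 112 108 113 108 105 109 109 112 107 110 106 107
244 111 110 109 107 111 109 113 113 109 110 109 107 108 104 113 107 109 107 105 108 109 107 103 108 107
248 110 104 114 110 108 110 109 106 108 113 110 106 108 107 104 108 110 106 105 108 103 111 107 106 110
```

The stylus handle top shows as a 14 mm disc at wrist (325,220), within 2 mm of the prediction (326.7,218.6). Descend.

Call:
arm_command(
  commands=[40, -1.5, 0, 0, 65, 40, 0, 0, 0, 65, 20, 0, 0, 0, 65, 5, 0, 0, 0, 65, 0, 0, 0, 0, 65],
)

```text
clock: 14.08
tool_pos: [0.4574, -0.3579, 0.0767]
orientation: [-120.6, 89.4, 140.7]
force: [-0.1, 0.1, 0.2]
opening: 0.0568
```

Run:
```python
from h import *
plan([.457,-.3602,.077],0,1)
o,M=st();print(M[:,0])
```

```text
[-0.3 -0.1  2.3] 0.0
[-0.00799549  0.00655405 -0.99994656]
```

Call:
arm_command(
  commands=[0, 0, 2, 0, 30, 0, 0, 0, 0, 5, 0, 0, 0, 0, 5, 0, 0, 0, 0, 5, 0, 0, 0, 0, 5],
)

```text
clock: 14.7
tool_pos: [0.4589, -0.3608, 0.0798]
orientation: [-134.5, 89.7, 126.8]
force: [-0.3, -0.5, -1.1]
opening: 0.0133
```

Call:
arm_command(
  commands=[0, 0, 0, 0, 0, 0, 0, 0, 0, 0, 0, 0, 0, 0, 0, 0, 0, 0, 0, 0],
)

```text
clock: 15.2
tool_pos: [0.4588, -0.3609, 0.0797]
orientation: [-132.4, 89.7, 128.9]
force: [-0.8, -1.9, 0.1]
opening: 0.0131
```

Call:
arm_command(
  commands=[-10, 0, 0, 0, 0, -40, 0, 0, 0, 0, -50, 0, 0, 0, 0, -45, 0, 0, 0, 0, 0, 0, 0, 0, 0],
)

```text
clock: 15.82
tool_pos: [0.4597, -0.3623, 0.2317]
orientation: [-129.7, 89.8, 131.7]
force: [-0.1, -0.6, -0.6]
opening: 0.0133
```

Run:
```python
from h import *
o,M=st();print(o['tool_pos'],M.round(3),o['opening'],o['force'])
t=shot('top');g=t['frame'].min(2)
# hole in plate
f=g[190:228,185:225]
sub=g[200:218,194:215]
for r in range(200,218):print(r,' '.join('%3d'%v for v in g[r,194:216]))
plan([.532,.281,.22],0,12)
s=shot('wrist')['frame'].min(2)
```

```text
[ 0.45969845 -0.3622805   0.23171894] [[-0.002  0.989 -0.151]
 [ 0.003 -0.151 -0.989]
 [-1.    -0.003 -0.002]] 0.013314049958680886 [-0.12328541 -0.6089395  -0.61629712]
200 243 244 243 243 244 244 244 244 244 244 244 244 244 244 244 244 244 244 244 244 244 244
201 243 244 244 244 244 244 244 244 244 244 244 243 243 242 243 242 242 243 244 244 244 244
202 244 244 244 242 242 242 243 243 242 242 242 241 236 236 238 239 235 240 243 244 244 244
203 244 244 243 237 235 237 239 240 240 240 241 240 238 238 239 239 235 240 244 244 244 244
204 244 244 242 235 235 237 239 239 239 240 240 239 240 239 240 238 232 240 244 244 244 244
205 244 244 242 234 235 237 238 238 239 238 235 236 238 239 238 235 227 238 243 244 244 244
206 244 244 242 233 233 236 237 237 232 219 194 198 226 237 238 233 225 237 243 244 244 244
207 244 244 243 234 233 235 236 230 186 131 100 118 182 230 238 235 228 238 243 244 244 243
208 244 244 243 240 236 236 235 220 143  61  31  55 135 222 238 237 231 239 243 244 244 244
209 244 244 244 242 239 237 236 213 131  48  23  43 121 216 238 240 239 240 243 244 244 244
210 243 24
[... 313 characters left out ...]
 239 239 239 239 239 238 235 240 244 244 244
214 244 244 244 243 238 236 239 239 238 237 237 236 236 239 240 239 237 239 242 244 244 244
215 244 244 244 243 239 238 239 240 239 234 232 229 232 239 241 240 237 240 244 244 244 244
216 244 244 244 243 242 242 243 243 243 241 241 240 241 242 243 243 242 243 244 244 244 244
217 243 244 244 244 244 244 244 244 244 244 244 244 244 244 244 244 244 244 243 244 244 244
[  1.   -2.1 -53.8] 0.0
[  1.   -2.1 -53.8] 0.0
[  1.   -2.1 -53.8] 0.0
[  1.   -2.1 -53.8] 0.0
[  1.   -2.1 -53.8] 0.0
[  1.   -2.1 -53.8] 0.0
[  1.   -2.1 -53.8] 0.0
[  1.   -2.1 -53.8] 0.0
[  1.   -2.1 -53.8] 0.0
[  1.   -2.1 -53.8] 0.0
[  1.   -2.1 -53.8] 0.0
[  1.   -2.1 -53.8] 0.0
```

Call:
arm_command(
  commands=[1, -2, -54, 0, 0, 1, -2, -54, 0, 0, 1, -2, -54, 0, 0, 1, -2, -54, 0, 0, 1, -2, -54, 0, 0],
)

```text
clock: 16.55
tool_pos: [0.4854, -0.0878, 0.2171]
orientation: [-102.8, 88.8, 158.0]
force: [1.3, -0.3, -0.6]
opening: 0.0132
```

Call:
arm_command(
  commands=[1, -2, -54, 0, 0, 1, -2, -54, 0, 0, 1, -2, -54, 0, 0, 1, -2, -54, 0, 0, 1, -2, -54, 0, 0],
)

```text
clock: 17.18
tool_pos: [0.5136, 0.1884, 0.2074]
orientation: [-88.6, 88.3, 172.3]
force: [1.6, -1.0, -1.1]
opening: 0.0132
```

Run:
```python
from h import *
o,M=st();print(o['tool_pos'],M.round(3),o['opening'],o['joint_pos'].round(1))
plan([.5325,.282,.20],0,1)
```

```text
[0.51356914 0.18835373 0.20737196] [[-0.03   0.987 -0.159]
 [ 0.004 -0.159 -0.987]
 [-1.    -0.03   0.001]] 0.013224211871964169 [ 39.7   9.2 -12.9  -1.4 -69.1  41.7]
[  7.2   4.  -95.5] 0.0
```

```bash
cat >> h.py <<'E'
def tip():
    o,M=st();t=o['tool_pos']+M@[.0697,-.002,0];return t,o,M
def totip(target):
    t,o,M=tip();print('tip',t.round(4),'tool-axis delta',(M.T@(np.asarray(target)-t)*1000).round(1),'tilt',M[:,0].round(3),'f',o['force'].round(2),'open',round(o['opening'],4),o['clock'])
E
python3 -c "
from h import *
totip([.5325,.282,.125])"
```

```text
tip [0.5095 0.189  0.1378] tool-axis delta [ 12.5   8.3 -95.5] tilt [-0.03   0.004 -1.   ] f [ 1.58 -1.02 -1.06] open 0.0132 17.175
```

Call:
arm_command(
  commands=[3, 3, -40, 0, 0, 3, 3, -40, 0, 0, 3, 2, -15, 0, 0, 0, 0, 0, 0, 0],
)

```text
clock: 17.68
tool_pos: [0.5332, 0.2855, 0.1911]
orientation: [-76.8, 87.8, -175.7]
force: [0.3, -0.0, -0.8]
opening: 0.0132
```

Run:
```python
from h import *
totip([.5325,.282,.105])
s=shot('wrist');t=shot('scene');p=tip()[0]
print([proj(x,q) for x in(s,t) for q in(p,[.5325,.282,.087])])
print('wrist hole region');u,v=proj(s,[.5325,.282,.087])
c=cv2.resize(s['frame'][int(v)-60:int(v)+60,int(u)-70:int(u)+70],(420,360),interpolation=cv2.INTER_CUBIC)
U,V=proj(t,[.5325,.282,.087]);print('crop0',int(u)-70,int(v)-60,int(U)-25,int(V)-35)
d=cv2.resize(t['frame'][int(V)-35:int(V)+25,int(U)-30:int(U)+30],(360,360),interpolation=cv2.INTER_CUBIC)
cv2.imwrite('pics/h1.png',np.hstack([c,d]))
```

```text
tip [0.5286 0.2856 0.1216] tool-axis delta [16.4  5.1  2.8] tilt [-0.039 -0.003 -0.999] f [ 0.31 -0.02 -0.8 ] open 0.0132 17.675
[(np.float64(324.7779839421153), np.float64(207.15743952280627)), (np.float64(326.2223922650754), np.float64(192.8618390551965)), (np.float64(372.5126886372256), np.float64(149.45164550578804)), (np.float64(372.45225405273254), np.float64(159.83147004062644))]
wrist hole region
crop0 256 132 347 124
```

View pics/h1.png

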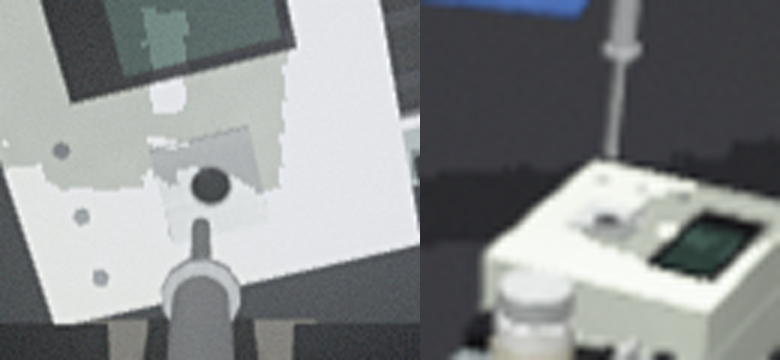

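Left panel (wrist, 3×): the hole is at (210,185) and the stylus tip at (202,222), both within ~1.5 px of my predictions. In the right panel (scene, 6×) the tip is at (611,157) and the hole at (604,218), about 1 px right of the model. I'll correct by ~1.5 mm and align above the hole.

Call:
arm_command(
  commands=[8, 3, 4, 0, 0, 0, 0, 0, 0, 0],
)

```text
clock: 18.02
tool_pos: [0.5352, 0.2779, 0.1838]
orientation: [-78.1, 87.8, -177.2]
force: [-1.1, 0.1, 0.4]
opening: 0.0139
```

```bash
python3 -c "
from h import *
totip([.531,.281,.095])"
```

```text
tip [0.5306 0.2781 0.1142] tool-axis delta [19.2  0.7 -3.1] tilt [-0.038 -0.002 -0.999] f [-1.05  0.06  0.4 ] open 0.0139 18.025
```

Call:
arm_command(
  commands=[8, 1, -3, 0, 0, 0, 0, 0, 0, 0, 0, 0, 0, 0, 0],
)

```text
clock: 18.4
tool_pos: [0.5367, 0.28, 0.1758]
orientation: [-79.0, 87.9, -178.2]
force: [-0.9, 0.1, -0.4]
opening: 0.0134
```

Run:
```python
from h import *
totip([.531,.281,.095])
s=shot('wrist');p=tip()[0];H=[.5325,.282,.087]
print(proj(s,p),proj(s,H))
g=s['frame'].min(2);u,v=map(int,proj(s,H))
for r in range(v-12,v+26,2):print(r,' '.join('%3d'%x for x in g[r,u-16:u+18]))
print('cols from',u-16)
```

```text
tip [0.5322 0.2802 0.1062] tool-axis delta [11.2 -0.9 -0.7] tilt [-0.037 -0.001 -0.999] f [-0.89  0.06 -0.41] open 0.0134 18.4
(np.float64(323.8411594015692), np.float64(207.25598138507706)) (np.float64(321.82108261581607), np.float64(201.15209352555613))
189 161 171 177 178 176 179 178 181 179 176 179 182 178 175 176 177 177 176 176 179 179 178 177 179 177 175 177 176 178 176 177 178 194 194
191 178 178 178 178 178 177 179 178 173 180 175 174 180 177 177 178 177 176 178 176 173 179 176 177 177 176 177 176 174 176 177 173 188 193
193 177 179 177 175 176 177 175 175 178 177 174 174 176 177 177 176 172 180 173 174 177 174 174 173 176 177 177 176 175 175 175 175 178 192
195 175 174 175 173 176 174 172 176 174 174 174 175 174 174 161 148 148 156 158 208 216 225 221 179 174 173 170 173 173 175 176 172 175 189
197 173 171 177 220 220 219 219 177 175 175 174 153 107  87  80  83  79  68  75  78 107 165 207 226 223 177 173 194 197 194 194 199 196 211
199 171 173 177 218 219 217 218 216 219 183 115  75  69  76  71  75  80  76  75  78  70  62 103 192 225 221 221 223 221 224 223 224 224 224
201 
[... 1129 characters left out ...]
96 213 215 216 215 216 215 215 218 219 221 209 165 117 117 123 122 120 123 180 227 221 224 225 224 225 228 227 229 226 227 228
219 227 229 227 201 214 216 215 217 217 217 204 178 154 154 166 165 170 173 177 181 173 165 154 156 191 213 224 230 231 228 229 227 228 229
221 229 228 227 209 213 218 220 213 177 152 155 174 193 195 200 194 195 193 190 190 192 199 194 193 180 172 156 171 230 232 228 227 228 228
223 228 228 227 229 229 232 222 169 175 192 187 188 194 197 185 183 179 176 176 175 182 190 194 193 193 195 193 179 179 216 231 229 229 228
225 227 227 228 231 229 221 168 185 190 192 188 179 155 126 121 125 123 127 124 121 120 127 139 163 185 194 194 194 177 149 193 232 228 228
cols from 305
```

The hole is centred at (321.5,201.8) and the tip at about (323,206.5). Once parallax is allowed for, the alignment is within ~1.5 mm. Descend into the mouth.

Call:
arm_command(
  commands=[8, 0, -1, 0, 0, 8, 0, 0, 0, 0, 8, 0, 0, 0, 0, 0, 0, 0, 0, 0],
)

```text
clock: 18.95
tool_pos: [0.5354, 0.281, 0.1495]
orientation: [-78.4, 87.8, -177.6]
force: [0.8, 0.2, -0.7]
opening: 0.0133
```

```bash
python3 -c "
from h import *
totip([.5318,.2815,.065])"
```

```text
tip [0.5308 0.2812 0.08  ] tool-axis delta [14.9  1.5 -0.5] tilt [-0.038 -0.002 -0.999] f [ 0.77  0.25 -0.74] open 0.0133 18.95
```

In the hole (tip at 0.080) with no contact force. Continue to the button.

Call:
arm_command(
  commands=[6, 1.5, 0, 0, 0, 6, 0.5, 0, 0, 0, 0, 0, 0, 0, 0],
)

```text
clock: 19.32
tool_pos: [0.5372, 0.2807, 0.1367]
orientation: [-78.4, 87.8, -177.6]
force: [0.6, -0.5, -0.1]
opening: 0.0137
```

Call:
arm_command(
  commands=[2, 0, 0, 0, 0, 2, 0, 0, 0, 0, 0, 0, 0, 0, 0],
)

```text
clock: 19.7
tool_pos: [0.5376, 0.2809, 0.1335]
orientation: [-79.2, 87.9, -178.3]
force: [-0.4, -1.5, 2.1]
opening: 0.0137
```

```bash
python3 -c "
from h import *
totip([.5318,.2815,.060])"
```

```text
tip [0.5331 0.2812 0.0639] tool-axis delta [ 3.9 -1.2 -0.2] tilt [-0.036 -0.001 -0.999] f [-0.41 -1.46  2.13] open 0.0137 19.7
```

Button contact (2 N) came at the expected height. Press on to the stop.

Call:
arm_command(
  commands=[2, 0, 0, 0, 0, 2, 0, 0, 0, 0, 0, 0, 0, 0, 0],
)

```text
clock: 20.08
tool_pos: [0.5377, 0.2809, 0.1303]
orientation: [-79.7, 88.0, -178.8]
force: [-1.2, -1.2, 4.7]
opening: 0.0133
```

Call:
arm_command(
  commands=[1.5, 0, 0, 0, 0, 1.5, 0, 0, 0, 0, 0, 0, 0, 0, 0],
)

```text
clock: 20.45
tool_pos: [0.5381, 0.2809, 0.1295]
orientation: [-80.3, 88.1, -179.3]
force: [-2.4, -0.8, 4.2]
opening: 0.0136
```

Call:
arm_command(
  commands=[2, 0, 0, 0, 0, 3, 0, 0, 0, 0, 3, 0, 0, 0, 0],
)

```text
clock: 20.82
tool_pos: [0.5409, 0.2811, 0.1284]
orientation: [-82.8, 88.5, 178.3]
force: [-3.1, -4.3, 19.0]
opening: 0.0132
```

```bash
python3 -c "
from h import *
totip([.5318,.2815,.060])"
```

```text
tip [0.5371 0.2815 0.0588] tool-axis delta [-1.1 -5.3  0.8] tilt [-0.026  0.001 -1.   ] f [-3.08 -4.26 19.02] open 0.0132 20.825
```

The button is at its stop (19 N), but the tip has drifted ~4 mm in +x. I'll bring it back while still pressing.

Call:
arm_command(
  commands=[1.5, -3, 0, 0, 0, 1.5, -2, 0, 0, 0],
)

```text
clock: 21.08
tool_pos: [0.5386, 0.2813, 0.1289]
orientation: [-83.3, 88.9, 177.9]
force: [2.4, -3.8, 8.4]
opening: 0.0137
```

```bash
python3 -c "
from h import *
totip([.5318,.2815,.060])"
```

```text
tip [0.5352 0.2817 0.0592] tool-axis delta [-0.7 -3.4  0.7] tilt [-0.02   0.001 -1.   ] f [ 2.45 -3.79  8.4 ] open 0.0137 21.075
```

Call:
arm_command(
  commands=[2, -2, 0, 0, 0, 2.5, -1, 0, 0, 0],
)

```text
clock: 21.32
tool_pos: [0.5392, 0.2813, 0.1285]
orientation: [-84.8, 89.3, 176.4]
force: [-1.5, -3.3, 17.2]
opening: 0.0135
```

Run:
```python
from h import *
for i in range(6):
    s=shot('wrist');totip([.5318,.2815,.060])
print(proj(s,[.532,.282,.087]),proj(s,tip()[0]))
t=shot('scene','end.png')
```

```text
tip [0.5363 0.2816 0.0589] tool-axis delta [-1.  -4.5  0.8] tilt [-0.012  0.001 -1.   ] f [-1.29 -2.97 15.47] open 0.0136 21.375
tip [0.5362 0.2816 0.0589] tool-axis delta [-1.  -4.4  0.8] tilt [-0.012  0.001 -1.   ] f [-0.02 -4.   15.06] open 0.0134 21.425
tip [0.5362 0.2816 0.059 ] tool-axis delta [-1.  -4.3  0.8] tilt [-0.012  0.001 -1.   ] f [ 0.05 -3.34 14.79] open 0.0136 21.475
tip [0.5362 0.2816 0.0589] tool-axis delta [-1.  -4.3  0.8] tilt [-0.013  0.001 -1.   ] f [-1.06 -4.25 13.75] open 0.0136 21.525
tip [0.5362 0.2816 0.0589] tool-axis delta [-1.  -4.3  0.8] tilt [-0.013  0.001 -1.   ] f [-1.04 -4.44 14.76] open 0.0137 21.575
tip [0.5362 0.2816 0.0589] tool-axis delta [-1.  -4.3  0.8] tilt [-0.013  0.001 -1.   ] f [-1.24 -3.53 15.86] open 0.0132 21.625
(np.float64(324.27479173567025), np.float64(221.41242043151007)) (np.float64(323.82522045195213), np.float64(207.20194283694786))
```

```bash
python3 -c "
from h import *
totip([.5318,.2815,.060]);print(close_job())"
```

```text
tip [0.5362 0.2816 0.0589] tool-axis delta [-1.  -4.3  0.8] tilt [-0.013  0.001 -1.   ] f [-1.25 -4.09 14.72] open 0.0133 21.675
the job is handed in; nothing more can be done
None
```

I finished both parts and handed the job in at 21.7 s of the 64 s allowed; the hand-in gives no verdict.

**Bottle:** I gripped the fallen bottle by its cap, lifted it and eased the grip until it swung upright. Then I set it on the wear strips and let go. After the release, a picture showed it upright and free, with both neighbouring bottles standing.

**Stylus and button:** I took the stylus from the stand, lowered it through the hole and pressed the button to its stop. At hand-in:
- **Push:** the upward force was steady at about 15 N, which is more than the 5.6 N the spring needs at full travel.
- **Depth:** the computed tip height was 0.059 m; the button's stop is at about 0.060 m.
- **Grip:** the fingers were still closed on the handle at 13.3 mm (handle 14 mm).

**Checks that disagreed or were not made:**
- **Fingertip height:** the cameras put the real fingertips about 28 mm above the reported tool position. My first attempt to grip the bottle closed above the cap without moving it. I allowed for the offset after that.
- **Stylus position in the hole:** my estimate puts the tip about 4.4 mm off the hole's centre, and the limit is 7 mm. The hole allows only 4 mm, so the pin is probably touching the wall; about 4 N of sideways force agrees with that.
- **No last look:** I had used all 12 pictures, so I did not view the bottles or other tools again after lifting the stylus. Nothing in the force readings suggested contact with them.

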